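# Widen a bay of the sloping counter display and set the gift box in it

## Robot

A 6-joint arm with a two-finger parallel gripper is mounted at the origin on the work surface. World frame = base frame: x ahead of the robot, y to its left, z up, the work surface at z = 0. Lengths are in mm, angles in degrees, forces in N, time in s.
With the tool pointing down it reaches from about 375 to 925 mm from the base axis. Payload 5.7 kg.
Tool frame: the origin (TCP) lies midway between the tips of the shut fingers; the grasp point (between the pads) lies 19 mm behind it; y points along the fingers, z is the direction in which the jaws open and shut, and the axes are right-handed (so a half turn about y gives the same grasp; the last joint's range is limited). The gripper opens to 85 mm and grips with 20 to 120 N. Pads are 22 mm wide; open, the fingers measure 114 mm over their backs; the gripper's body (76 mm by 85 mm) begins 54 mm behind the grasp point. The pads swing forward as they close: fully open they stand 13 mm farther back than shut.
Start: joints at [60.9, 20.558, 86.54, -0, 72.909, -6.595], TCP at [229.656, 554.275, 231.267] pointing down, gripper open.
Joint ranges: [-170.27, 170.27], [-57.76, 135], [12.27, 136.19], [-55.21, 235.2], [11.17, 155.16], [-170.74, 170.74]. Speed limits (degrees/s): [136.94, 136.94, 180, 180, 180, 180].

## Interface

Orientations are given as a 3x3 rotation matrix whose columns are the frame's x, y, z axes.
In Python, from rig import observe, grab_frame, camera_info, job_done, find_in, cut_out, place_of gives the robot as it stands.
- The arm moves only by the shell command python3 -m creep 'ROWS' [OPENING] [FORCE]. ROWS is JSON, a list of rows, each a list of 4 numbers: the shift along the world's x, y, z in m, then the turn about the world's z in rad. A call has 1 to 8 rows; each row shifts and turns the commanded pose from where the row before left it; what a row does not reach is not made up. A row lasts 1/10 s, in which the tool goes at most 50 mm and 8.59 degrees, less where a joint would pass 70% of its speed; a pose out of reach is approached as far as the arm can. A call is refused whole if a number of a shift passes 0.05 or a number of a turn 0.15, either way. A call with a gripper value outside its range is refused whole. OPENING is the opening, from -1 (shut) to 1 (fully open), set as the call begins (- or left out, the last holds). The fingers move at their own pace and stop on an object; FORCE is the grip in N (left out, the last holds). Time passes only in rows, so rows that do not move let the fingers close. It gives the time, the measured TCP pose, the force and the opening at its end, in the units of the state.
- observe(): the state, without advancing time (a new reading comes with each control period).
- grab_frame(name): name is "scene" or "top" or "wrist"; returns (picture, depth): 400x640x3 uint8, red, green, blue; 400x640 float32, mm along the optical axis (not along the pixel's ray), 0 where there is no reading.
- camera_info(name): a dict with "fx", "fy", "cx", "cy" (pixels), "rvec" (rotation vector, rad) and "tvec" (3), from world to camera coordinates, as OpenCV has them; the wrist camera has in their place "hand_eye" (4x4, takes a point from camera to tool coordinates, whose origin is the TCP and whose axes are the tool frame's). Camera axes: x right, y down, z forward; pixel columns grow to the right and rows downward; lengths in mm; the calibration is good to about 2 mm. A picture is of the moment at which its call begins: read the wrist's pose just before it. camera_info takes no time and is no camera call.
- job_done(): hands the job in, once; it reports no verdict.
Trained networks look in the newest picture that a camera, given by its name, has taken for a name from the list of things; names that differ only in an ending like _2 or _b are one class to them, and where a whole thing is asked for, a point or a joint stands for the part that bears it (a point fixed in the world has none). Each returns a list of dicts, best first, with "score" (0 to 1); they miss things now and then, are a little off and sometimes report something else, mostly with a low value. They report only what shows in the picture. A call takes as long as a camera call.
- find_in(camera, query): "position" ([x, y, z] in mm, in world coordinates, good to about 4 mm: the middle of the surface that is visible of it).
- cut_out(camera, query): "pixels" (400x640 bool, what is visible of it).
- place_of(camera, query): "position" ([x, y, z] in mm, in world coordinates, good to about 4 mm: a listed point, or the origin of a listed thing).
The state is a dict: "clock": time; "joint_positions": joint angles; "joint_velocities": joint speeds; "joint_torque": joint torques, N m; "ee_pos": TCP position; "ee_rot": TCP orientation; "contact_force": force on the tool from outside, world axes, zero at the start; "wrist_torque": the same for the moment, N m; "gripper_width": finger opening in mm.
Only numpy, scipy, OpenCV 4.12 (cv2) and the standard library are available. Lean on these libraries where they do the work, as an engineer would, in place of code of your own. Each camera call takes 0.05 s, during which the arm holds its last target.

## Task

The gift box with the carrying handle is too wide for the empty bay of the sloping counter display. Lift the front of the metal divider out of its notch in the front rail, slide the divider two notches over towards the slim carton and let it drop fully home in that notch; then set the gift box in the widened bay, flat on the sloping deck, square to it and down against the front rail, with its handle running up the slope. Leave the slim carton, the jar, the bottle and the can where they are.

Things in the scene. Friction and masses are not known exactly. Their poses are not given: they have to be found in the camera images.
- deck: Sloping wooden deck of the fixed counter display, low side to the robot. Origin: on its surface, 55 mm over the counter, midway across, at the inner face of the front rail. x: up the slope (30 deg to level, away from the robot); y: left along the rail; z: square out of the deck. 208 mm long, 236 mm wide between end cheeks at y = +-118 mm, which stand 48 mm over it. All open above
- middle_notch (a point): Floor of the middle notch of the front rail, 10 mm over the deck, 6 mm downhill of the deck's origin; axes as the deck's. The aluminium rail is 12 mm thick; its top edge has eight round-topped teeth 14 mm wide, up to 32 mm over the deck, with 14 mm gaps. Seven notches, centres 28 mm apart in y (-84 to 84 mm)
- runner (a joint): Sideways place of the divider, m, + along the deck's y (left): 0 = middle notch, where it always starts, leaving two bays 115 mm wide; range +-0.086. Its back end is a steel sleeve (26 mm dia., 56 mm wide, 0.7 kg) that runs on a round rail with little friction. While its foot is down between two teeth they stop it sideways (3 mm of play either way)
- divider (a joint): Lift of the divider's front, rad. It hinges about the round back rail, 190 mm up the slope and 16 mm over the deck. 0 = fully home in a notch; above 0.11 its foot clears the teeth (grip raised 17 mm); stop at 0.26. It weighs 0.45 kg and falls back when let go; the rounded foot, 8 mm thick, finds a notch from within about 5 mm of the notch's middle
- divider_grip (a point): Centre of the divider's black grip, 40 mm up the slope and 82 mm over the deck when home (axes then as the deck's; they turn with the lift). The grip is 50 mm long up the slope, 12 mm thick, its top 98 mm over the deck. It sits on the divider's top edge: an upright steel plate 5 mm thick, running up the slope, 62 mm high over the deck
- gift_box: Brown box with white lid and stiff wooden bar handle, 0.3 to 0.65 kg, flat on the counter left of the display. Origin: centre of underside; z up, x along the handle; both ways round alike. Lid 100 (x) by 150 (y) mm, top 60 mm high; body under it 96 by 146 mm. Handle: bar 72 mm long, 12 mm thick, 81 to 95 mm above the underside, centred, on two posts at x = +-30 mm
- carton: Slim white carton lying on the deck in one of the two bays, by that bay's end cheek: 160 mm long up the slope, 44 mm wide, 52 mm high, 0.4 kg. Origin: centre of its underside; axes as the deck's. The other bay is empty; a blank white price ticket hangs in front of it. To be left where it is
- jar: Closed glass jar, 72 mm across, 95 mm high, on the counter; origin at the centre of its underside, z up. To be left alone
- bottle: Glass bottle, 62 mm across, 200 mm high, on the counter; origin at the centre of its underside, z up. To be left alone
- can: Steel can, 74 mm across, 110 mm high, on the counter; origin at the centre of its underside, z up. To be left alone

How it is judged (in metres and radians):
On the way, in this order (a step that is already met when the one before it is completed fails the run):
1. the front of the divider is lifted clear of the teeth (value of joint divider above 0.112 rad), for 0.1 s.
2. the divider is fully home in the second notch towards the slim carton (value of joint divider below 0.02 rad and ((value of joint runner between 0.0515 and 0.0605 m and y of carton in the frame of deck above 0 m) or (value of joint runner between -0.0605 and -0.0515 m and y of carton in the frame of deck below 0 m))), for 0.3 s.
At the end, for the whole second after the job is handed in: Divider home (lift under 0.02 rad) within 4.5 mm of the second notch on the carton's side; gift box at rest in the wide bay, flat on the deck (6 mm, 4 deg), square within 8 deg, centre 18-47 mm off the midline and 40-64 mm up the slope; carton within 25 mm of its start (all of step 2 and ((y of gift_box in the frame of deck between -0.047 and -0.018 m and y of carton in the frame of deck above 0 m) or (y of gift_box in the frame of deck between 0.018 and 0.047 m and y of carton in the frame of deck below 0 m)) and x of gift_box in the frame of deck between 0.04 and 0.064 m and z of gift_box in the frame of deck between -0.005 and 0.006 m and angle between the z axis of gift_box and the z axis of deck, either way round below 0.07 rad and angle between gift_box's own z axis and vertical below 0.9 rad and angle between the x axis of gift_box and the x axis of deck, either way round below 0.15 rad and linear speed of gift_box below 0.01 m/s and distance of carton from where it was at the start of the episode below 0.025 m); the robot touches nothing.
It fails at once if the slim carton is shoved (over 40 mm) (distance of carton from where it was at the start of the episode above 0.04 m).
It fails at once if the jar is shoved (over 30 mm) or knocked over (distance of jar from where it was at the start of the episode above 0.03 m or angle between jar's own z axis and vertical above 0.4 rad).
It fails at once if the bottle is shoved (over 30 mm) or knocked over (distance of bottle from where it was at the start of the episode above 0.03 m or angle between bottle's own z axis and vertical above 0.4 rad).
It fails at once if the can is shoved (over 30 mm) or knocked over (distance of can from where it was at the start of the episode above 0.03 m or angle between can's own z axis and vertical above 0.4 rad).
It also fails if it takes over 54 s, if anything falls off the work surface, if the arm or the gripper's body presses on something with over 40 N, if the wrist force passes 120 N, or if a joint passes its speed limit or range.

## Working session

There is one attempt and no reset: what is moved stays moved. The work goes in short steps, Python scripts to look and compute and a shell command to move; the robot and the scene stay as the last step left them, time stands still between calls to the robot, and variables do not carry over. Pictures are saved under pics/ and viewed, and the job is handed in when it is done.

```bash
ls; mkdir -p pics
python3 - <<'E'
from rig import *
import cv2,numpy as np
s=observe();print(s['clock'],s['ee_pos'],s['ee_rot'],s['gripper_width'])
for c in ['scene','top']:
    p,d=grab_frame(c);cv2.imwrite(f'pics/{c}0.png',p[:,:,::-1])
    for q in ['deck','middle_notch','divider_grip','gift_box','carton','jar','bottle','can']:
        try:
            r=place_of(c,q);print(c,q,[(np.round(x['position'],1).tolist(),round(x['score'],2)) for x in r[:2]])
        except Exception as e: print(c,q,e)
print(observe()['clock'])
E
```

```text
pics
0.0 [229.33516678 553.69197589 230.44567748] [[ 9.23828138e-01 -9.47435509e-04  3.82806315e-01]
 [-3.82807405e-01 -1.63255426e-03  9.23826729e-01]
 [-2.50314167e-04 -9.99998219e-01 -1.87088489e-03]] 85.16674981863488
scene deck []
scene middle_notch [([522.7, -73.1, 62.2], 0.83)]
scene divider_grip [([527.0, -71.3, 143.4], 0.71), ([518.3, -69.0, 62.0], 0.17)]
scene gift_box [([435.7, 276.7, 0.0], 0.81)]
scene carton [([606.7, 20.2, 96.3], 0.61), ([533.0, -392.1, -1.5], 0.22)]
scene jar [([709.8, 217.0, 0.4], 0.59)]
scene bottle [([533.9, -389.5, -5.5], 0.79)]
scene can [([620.9, 363.6, -1.2], 0.61)]
top deck [([529.7, -72.8, 57.7], 0.56)]
top middle_notch [([528.2, -66.3, 150.5], 0.67)]
top divider_grip [([527.4, -64.7, 146.4], 0.81), ([607.1, 15.4, 98.4], 0.4)]
top gift_box [([438.3, 282.2, 0.2], 0.88)]
top carton []
top jar [([707.9, 212.9, -1.5], 0.71)]
top bottle [([537.7, -390.3, 2.9], 0.71), ([437.5, 283.2, 2.6], 0.43)]
top can [([618.5, 364.2, 1.2], 0.79)]
0.9
```

View pics/scene0.png

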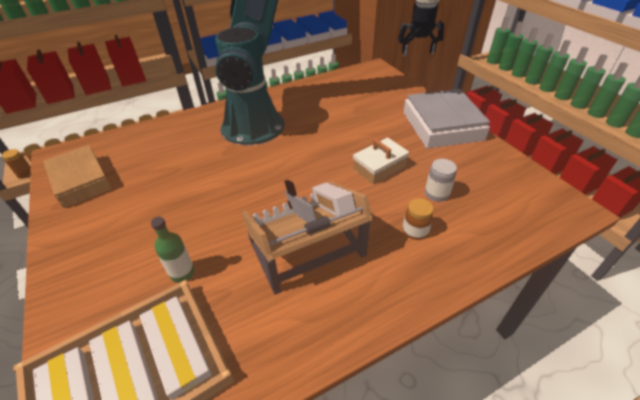

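View pics/top0.png

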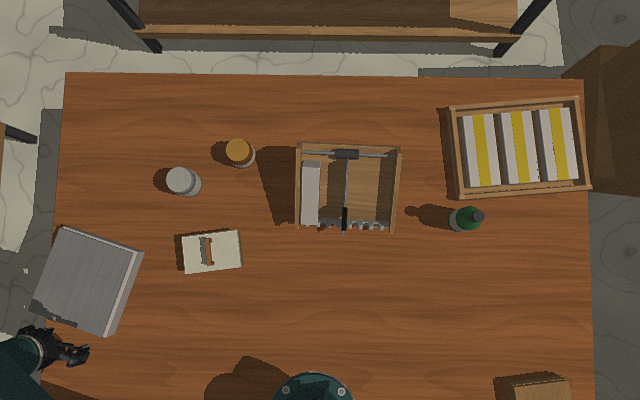

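The carton lies in the left (+y) bay, so the divider goes to runner +56 mm. Next I measure the display's yaw, the box's yaw and the grip.

```bash
cat > h.py <<'E'
from rig import *
import cv2,numpy as np
def cloud(c,d=None):
    if d is None: p,d=grab_frame(c)
    k=camera_info(c);R=cv2.Rodrigues(np.array(k['rvec'],float))[0];t=np.array(k['tvec'],float).ravel()
    v,u=np.mgrid[:400,:640]
    P=np.stack([(u-k['cx'])/k['fx']*d,(v-k['cy'])/k['fy']*d,d],-1).astype(float)
    W=(P-t)@R
    W[d==0]=np.nan
    return W
E
python3 - <<'E'
from h import *
p,d=grab_frame('top');W=cloud('top',d)
np.save('W0.npy',W)
def rect(m,name):
    P=W[m];P=P[~np.isnan(P[:,0])]
    r=cv2.minAreaRect(P[:,:2].astype(np.float32));print(name,len(P),np.round(P.mean(0),1),r)
    return P
X,Y,Z=W[...,0],W[...,1],W[...,2]
print('table',np.nanmedian(Z[290:310,300:500]))
box=(abs(X-437)<110)&(abs(Y-280)<110)
rect(box&(Z>52)&(Z<68),'lid')
P=rect(box&(Z>85)&(Z<105),'handle')
if len(P):
    q=P[:,:2]-P[:,:2].mean(0);print('ax',np.linalg.svd(q)[2][0])
disp=(abs(X-600)<160)&(abs(Y+65)<160)
rect(disp&(Z>30),'disp')
for q in ['divider','carton','deck','gift_box']:
    for r in cut_out('top',q)[:1]:
        m=r['pixels'];P=W[m];P=P[~np.isnan(P[:,0])];print(q,r['score'],m.sum(),np.round(P.mean(0),1),np.round(P.min(0)),np.round(P.max(0)))
        print(cv2.minAreaRect(P[:,:2].astype(np.float32)))
# deck plane in right bay
m=disp&(Y<-85)&(Y>-165)&(X>560)&(X<680)&(Z>40)
P=W[m];A=np.c_[P[:,:2],np.ones(len(P))];c=np.linalg.lstsq(A,P[:,2],rcond=None)[0];print('plane',c,np.degrees(np.arctan(np.hypot(c[0],c[1]))),np.degrees(np.arctan2(c[1],c[0])),np.std(A@c-P[:,2]))
cv2.imwrite('pics/topz.png',cv2.resize(p[130:245,280:410,::-1],None,fx=6,fy=5,interpolation=cv2.INTER_NEAREST))
cv2.imwrite('pics/topb.png',cv2.resize(p[215:285,165:255,::-1],None,fx=8,fy=8,interpolation=cv2.INTER_NEAREST))
E
```

```text
table 0.5983454898035855
lid 1924 [432.6 278.8  60.3] ((432.70025634765625, 280.28753662109375), (99.88973236083984, 151.92190551757812), 8.655567169189453)
handle 145 [432.1 278.5  95. ] ((433.1005554199219, 279.2869873046875), (70.93242645263672, 13.933249473571777), 9.327397346496582)
ax [-0.98834427 -0.15223539]
disp 8659 [611.3 -78.3 120.8] ((600.3136596679688, -76.33651733398438), (260.9923400878906, 232.6678009033203), 88.0531997680664)
divider 0.79 254 [571.  -73.6 161.1] [487. -81.  92.] [675. -67. 202.]
((580.900390625, -73.61780548095703), (11.545022964477539, 188.61410522460938), 88.81505584716797)
carton 0.69 1166 [589.7  14.1 143.9] [510. -11.  59.] [673.  38. 186.]
((591.6271362304688, 14.080764770507812), (46.10420608520508, 164.6526336669922), 87.98604583740234)
deck 0.98 7767 [616.  -91.8 114.5] [ 492. -237.  -10.] [753.  70. 205.]
((620.7050170898438, -82.19190979003906), (304.8255920410156, 258.68243408203125), 88.30461120605469)
gift_box 0.76 2245 [433.6 275.6  59.9] [375. 198.  -7.] [494. 379. 102.]
((433.1998596191406, 289.4172058105469), (105.57241821289062, 170.5453643798828), 8.199295043945312)
plane [ 6.09655933e-01  1.55828849e-02 -2.66945842e+02] 31.37713792609081 1.4641687712343674 5.33243398317002
```

View pics/topz.png

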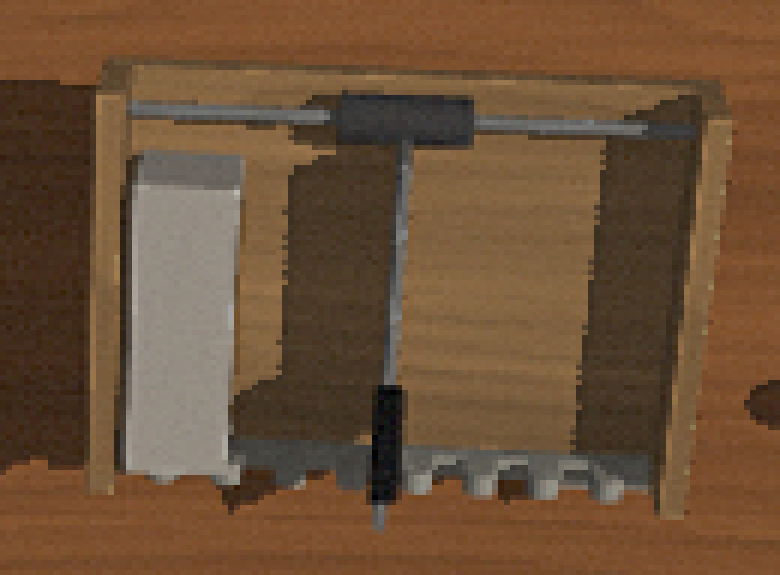

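View pics/topb.png

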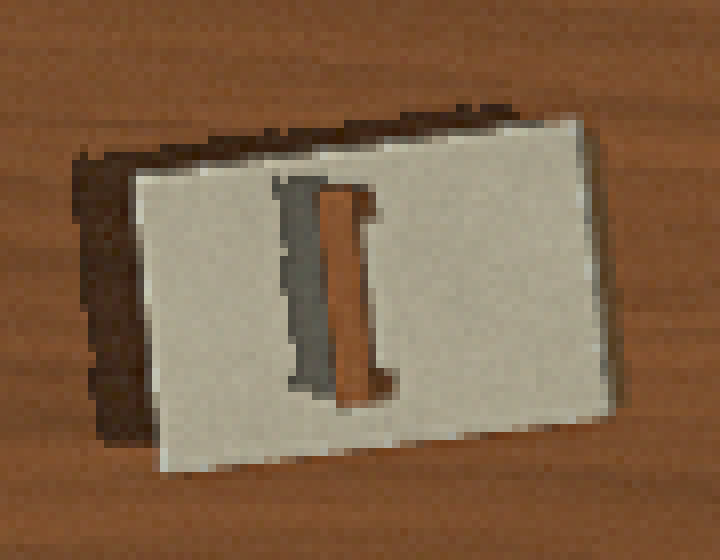

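Run:
```python
from h import *
W=np.load('W0.npy');X,Y,Z=W[...,0],W[...,1],W[...,2]
for n,m in [('grip',(X>480)&(X<556)&(abs(Y+72)<20)&(Z>125)),('plate',(X>560)&(X<660)&(abs(Y+72)<15)&(Z>0.577*(X-533)+55+45)),('sleeve',(X>665)&(X<715)&(abs(Y+72)<45)&(Z>0.577*(X-533)+55+15)),('cheeks',(Z>0.577*(X-533)+55+35)&(abs(abs(Y+74)-122)<25)&(X>500)&(X<720))]:
    P=W[m];P=P[~np.isnan(P[:,0])]
    print(n,len(P),np.round(np.median(P,0),1),np.round(np.percentile(P,[3,97],axis=0),1).tolist())
    a=-np.radians(2); 
    if n in('grip','plate','cheeks'):
        s=P[P[:,1]>-74+ (0 if n=='cheeks' else -500)];
        f=np.polyfit(s[:,0],s[:,1],1);print(' slope deg',np.degrees(np.arctan(f[0])), 'y at x=526',np.polyval(f,526))
    if n=='cheeks':
        s=P[P[:,1]<-74];f=np.polyfit(s[:,0],s[:,1],1);print(' slope deg',np.degrees(np.arctan(f[0])),'y at x=526',np.polyval(f,526))
for c in ['scene','top']:
    p,d=grab_frame(c)
    for q in ['divider_grip','gift_box','middle_notch','deck']:
        r=place_of(c,q);print(c,q,[(np.round(x['position'],1).tolist(),round(x['score'],2)) for x in r[:1]])
V=cloud('scene',d if c=='scene' else grab_frame('scene')[1])
for q in ['divider_grip','gift_box']:
    for r in cut_out('scene',q)[:1]:
        P=V[r['pixels']];P=P[~np.isnan(P[:,0])]
        if q=='gift_box': P=P[P[:,2]>55]; print(cv2.minAreaRect(P[P[:,2]<68][:,:2].astype(np.float32)),cv2.minAreaRect(P[P[:,2]>84][:,:2].astype(np.float32)))
        print(q,len(P),np.round(np.median(P,0),1),np.round(np.percentile(P,[3,97],axis=0),1).tolist())
```

```text
grip 115 [524.  -72.1 159.7] [[496.2, -77.5, 141.9], [553.1, -67.0, 172.2]]
 slope deg -0.26877261290983745 y at x=526 -72.2241600043397
plate 97 [612.4 -74.9 172.8] [[563.0, -78.6, 145.2], [656.3, -71.7, 198.8]]
 slope deg -1.8783879788794933 y at x=526 -72.25723811039296
sleeve 274 [684.  -76.4 173.4] [[672.1, -111.4, 162.7], [696.3, -34.6, 180.5]]
cheeks 1228 [591.2  29.4 146.2] [[507.3, -205.4, 92.4], [683.2, 52.7, 197.1]]
 slope deg 0.5542697451686168 y at x=526 38.822162335428146
 slope deg -2.9316206407792915 y at x=526 -195.00909439292096
scene divider_grip [([525.7, -71.6, 146.4], 0.77)]
scene gift_box [([436.1, 280.1, 0.4], 0.77)]
scene middle_notch [([522.7, -70.4, 62.6], 0.62)]
scene deck [([530.3, -75.8, 54.6], 0.72)]
top divider_grip [([527.2, -67.3, 150.4], 0.81)]
top gift_box [([438.6, 286.4, -0.6], 0.58)]
top middle_notch [([519.2, -74.2, 59.0], 0.73)]
top deck [([532.0, -68.4, 54.8], 0.75)]
divider_grip 596 [575.6 -75.5 145. ] [[504.5, -78.0, 78.4], [666.4, -68.6, 191.7]]
((436.3126525878906, 280.5740051269531), (103.97285461425781, 153.4269561767578), 9.847548484802246) ((436.76873779296875, 280.5068359375), (76.529052734375, 14.169788360595703), 9.426025390625)
gift_box 1016 [443.9 274.1  61.6] [[391.0, 208.2, 57.0], [489.2, 351.6, 95.7]]
```

The scene view and the top cloud agree on the grip, near (526, -71.5, 146), with a deck yaw of about -2°. The gift box is at about (435, 280) with a yaw of about 9°. Now I move over the grip.

```bash
python3 -m creep '[[0.021,-0.0446,0,0.045],[0.021,-0.0446,0,0.045],[0.021,-0.0446,0,0.045],[0.021,-0.0446,0,0.045],[0.021,-0.0446,0,0.045],[0.021,-0.0446,0,0.045],[0.021,-0.0446,0,0.045],[0.021,-0.0446,0,0.043]]' 0.2 60; python3 -m creep '[[0.021,-0.0446,0,0],[0.021,-0.0446,0,0],[0.021,-0.0446,0,0],[0.021,-0.0446,0,0],[0.021,-0.0446,0,0],[0.021,-0.0446,0,0],[0,0,0,0],[0,0,0,0]]'
```

```text
clock: 2.6
ee_pos: [398.3, 195.7, 231.6]
ee_rot: [[0.999, 0.001, 0.033], [-0.033, 0.0, 0.999], [0.001, -1.0, 0.0]]
contact_force: [1.0, -0.2, 0.6]
gripper_width: 51.1
clock: 3.4
ee_pos: [523.8, -71.1, 231.1]
ee_rot: [[0.999, -0.0, 0.037], [-0.037, 0.0, 0.999], [-0.0, -1.0, 0.0]]
contact_force: [0.1, 0.1, 0.6]
gripper_width: 51.2
```

Run:
```python
from h import *
s=observe();p,d=grab_frame('wrist');cv2.imwrite('pics/w1.png',p[:,:,::-1])
k=camera_info('wrist');H=np.array(k['hand_eye'])
v,u=np.mgrid[:400,:640]
P=np.stack([(u-k['cx'])/k['fx']*d,(v-k['cy'])/k['fy']*d,d],-1)
T=P@H[:3,:3].T+H[:3,3];W=T@np.array(s['ee_rot']).T+s['ee_pos']
W[d==0]=np.nan;np.save('Ww.npy',W)
for q in ['divider_grip','middle_notch','deck','carton']:
    r=place_of('wrist',q);print(q,[(np.round(x['position'],1).tolist(),round(x['score'],2)) for x in r[:1]])
dark=(p.max(2)<45)&(W[...,2]>120)&(abs(W[...,1]+71)<25)&(W[...,2]<175)
Q=W[dark];print(len(Q),np.round(np.nanmedian(Q,0),1),np.round(np.nanpercentile(Q,[3,97],axis=0),1).tolist())
```

```text
divider_grip [([523.6, -71.9, 145.2], 0.88)]
middle_notch [([523.2, -69.6, 58.3], 0.97)]
deck [([526.5, -70.8, 52.6], 0.76)]
carton [([604.8, 14.8, 100.5], 0.95)]
879 [519.4 -70.4 161.1] [[498.9, -74.9, 149.5], [540.2, -65.9, 171.8]]
```

View pics/w1.png

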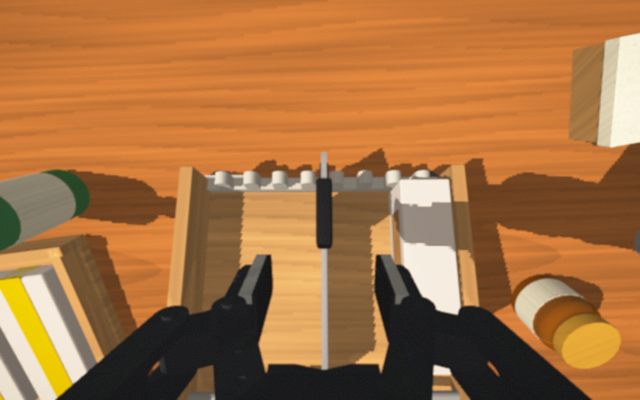

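The wrist view shows the black grip centred between the open fingers (around pixel (324, 212)), with the carton on the +y side. Next: descend and grip.

```bash
python3 -m creep '[[0.002,0,-0.04,0],[0,0,-0.035,0],[0,0,-0.025,0],[0,0,0,0]]' 0.2 60; python3 -m creep '[[0,0,0,0],[0,0,0,0],[0,0,0,0],[0,0,0,0],[0,0,0,0]]' -1 60
```

```text
clock: 4.05
ee_pos: [522.5, -68.3, 128.4]
ee_rot: [[0.999, -0.007, 0.033], [-0.033, 0.002, 0.999], [-0.007, -1.0, 0.002]]
contact_force: [-0.3, 0.0, 0.0]
gripper_width: 51.5
clock: 4.55
ee_pos: [527.0, -70.4, 132.7]
ee_rot: [[0.999, 0.003, 0.035], [-0.035, -0.001, 0.999], [0.003, -1.0, -0.001]]
contact_force: [-0.4, 0.9, 6.5]
gripper_width: 11.3
```

Gripped at 11-12 mm. Now I lift about 28 mm along the hinge arc.

```bash
python3 -m creep '[[-0.0004,0,0.006,0],[-0.0004,0,0.007,0],[-0.0004,0,0.007,0],[-0.0004,0,0.006,0],[0,0,0.003,0],[0,0,0,0],[0,0,0,0]]' -1 60
python3 - <<'E'
from h import *
s=observe();print(s['ee_pos'],s['contact_force'],s['wrist_torque'])
p,d=grab_frame('wrist');cv2.imwrite('pics/w2.png',p[:,:,::-1])
E
```

```text
clock: 5.25
ee_pos: [526.9, -70.6, 160.8]
ee_rot: [[0.999, 0.005, 0.035], [-0.035, -0.001, 0.999], [0.005, -1.0, -0.001]]
contact_force: [9.3, 0.3, -7.0]
gripper_width: 11.3
[526.88860898 -70.58189626 160.80055914] [ 9.31114097  0.28882452 -6.98825337] [ 0.05349785 -0.95010927  0.15633582]
```

View pics/w2.png

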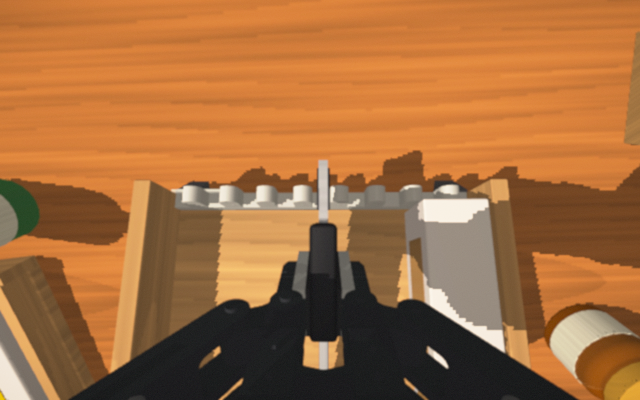

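The foot is clear of the teeth (grip raised 28 mm). Now I slide it 56 mm along deck +y.

```bash
python3 -m creep '[[0.0002,0.006,0,0],[0.0004,0.01,0,0],[0.0004,0.012,0,0],[0.0004,0.012,0,0],[0.0004,0.01,0,0],[0.0002,0.006,0,0],[0,0,0,0],[0,0,0,0]]' -1 60
python3 - <<'E'
from h import *
s=observe();print(s['ee_pos'],s['contact_force'],s['wrist_torque'])
p,d=grab_frame('wrist');cv2.imwrite('pics/w3.png',p[:,:,::-1])
p,d=grab_frame('top');cv2.imwrite('pics/t3.png',cv2.resize(p[130:245,280:410,::-1],None,fx=6,fy=5,interpolation=cv2.INTER_NEAREST))
E
```

```text
clock: 6.1
ee_pos: [528.7, -14.1, 160.7]
ee_rot: [[0.999, 0.005, 0.035], [-0.035, -0.0, 0.999], [0.005, -1.0, -0.0]]
contact_force: [8.1, -0.5, -7.4]
gripper_width: 10.9
[528.67747475 -14.13093851 160.72152772] [ 8.13756987 -0.49106192 -7.43570489] [ 0.04140238 -0.89761868  0.08872694]
```

View pics/w3.png

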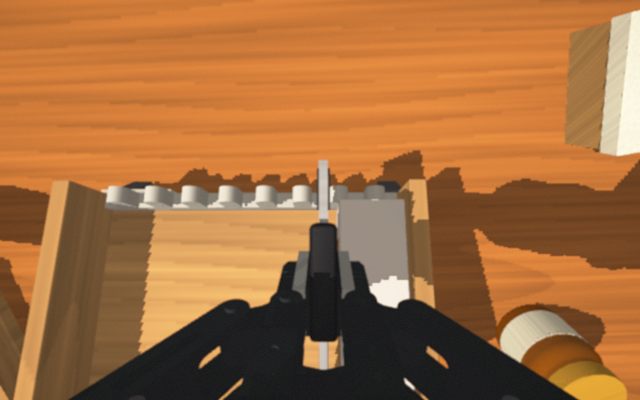

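View pics/t3.png

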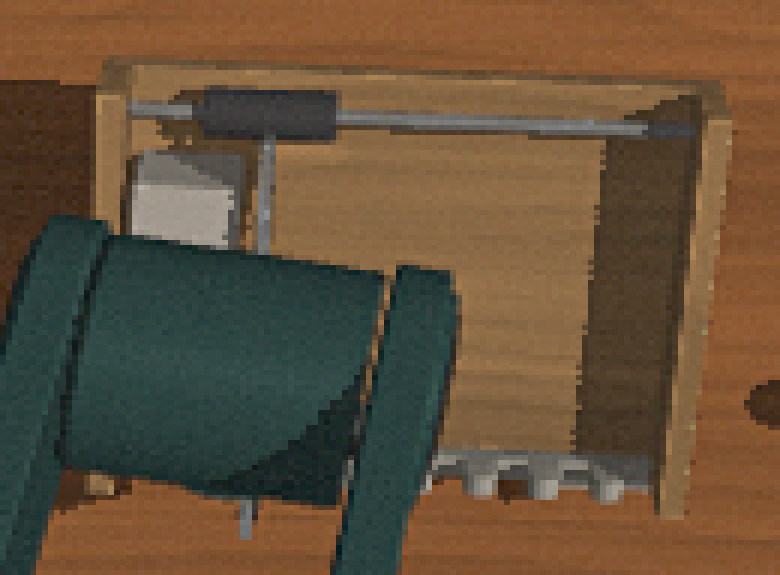

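The divider moved 56.5 mm. Six teeth now show to the right of the foot in deck terms, up from four, so it is two notches over. Lowering.

```bash
python3 -m creep '[[0.0004,0,-0.006,0],[0.0004,0,-0.007,0],[0.0004,0,-0.007,0],[0.0004,0,-0.006,0],[0,0,-0.003,0],[0,0,0,0]]' -1 60; python3 -m creep '[[0,0,0,0],[0,0,0,0],[0,0,0,0],[0,0,0,0],[0,0,0,0]]' 0.1 60
```

```text
clock: 6.8
ee_pos: [527.6, -14.3, 132.4]
ee_rot: [[0.999, -0.0, 0.035], [-0.035, -0.0, 0.999], [-0.0, -1.0, -0.0]]
contact_force: [-4.2, 0.7, 16.8]
gripper_width: 11.1
clock: 7.3
ee_pos: [527.3, -14.1, 130.9]
ee_rot: [[0.999, -0.001, 0.035], [-0.035, 0.0, 0.999], [-0.001, -1.0, 0.0]]
contact_force: [-0.5, 0.4, 0.5]
gripper_width: 46.8
```

```bash
python3 -m creep '[[0,0,0.04,0],[0,0,0.045,0],[0,0,0.015,0],[-0.013,0.042,0,0.04],[-0.013,0.042,0,0.04],[-0.013,0.042,0,0.04],[-0.013,0.042,0,0.04],[-0.013,0.042,0,0.03]]' 0.1 60; python3 -m creep '[[-0.013,0.042,0,0],[-0.013,0.041,0,0],[0,0,0,0],[0,0,0,0],[0,0,0,0]]' 1
cat >> h.py <<'E'
def wcloud():
    s=observe();p,d=grab_frame('wrist')
    k=camera_info('wrist');H=np.array(k['hand_eye'])
    v,u=np.mgrid[:400,:640]
    P=np.stack([(u-k['cx'])/k['fx']*d,(v-k['cy'])/k['fy']*d,d],-1)
    T=P@H[:3,:3].T+H[:3,3];W=T@np.array(s['ee_rot']).T+s['ee_pos']
    W[d==0]=np.nan
    return s,p,W
E
python3 - <<'E'
from h import *
s,p,W=wcloud();cv2.imwrite('pics/w4.png',p[:,:,::-1])
print(s['ee_pos'])
Z=W[...,2];near=(abs(W[...,0]-435)<110)&(abs(W[...,1]-280)<110)
for n,lo,hi in [('lid',54,66),('handle',86,100)]:
    P=W[near&(Z>lo)&(Z<hi)];print(n,len(P),np.round(np.median(P,0),1),cv2.minAreaRect(P[:,:2].astype(np.float32)))
r=place_of('wrist','gift_box');print(r[:1])
p,d=grab_frame('top');cv2.imwrite('pics/t4.png',cv2.resize(p[130:245,280:410,::-1],None,fx=6,fy=5,interpolation=cv2.INTER_NEAREST))
W=cloud('top',d);X,Y,Z=W[...,0],W[...,1],W[...,2]
for n,m in [('grip',(X>480)&(X<556)&(abs(Y+16)<12)&(Z>125)),('plate',(X>560)&(X<660)&(abs(Y+18)<12)&(Z>0.577*(X-533)+55+45))]:
    P=W[m];print(n,len(P),np.round(np.median(P,0),1),np.round(np.percentile(P,[3,97],axis=0),1).tolist())
E
```

```text
clock: 8.1
ee_pos: [461.8, 197.3, 231.3]
ee_rot: [[0.988, 0.0, -0.156], [0.156, -0.0, 0.988], [0.0, -1.0, -0.0]]
contact_force: [1.3, 0.0, 0.6]
gripper_width: 46.9
clock: 8.6
ee_pos: [436.7, 278.1, 231.1]
ee_rot: [[0.988, -0.0, -0.154], [0.154, -0.001, 0.988], [-0.0, -1.0, -0.001]]
contact_force: [-0.1, -0.1, -0.3]
gripper_width: 85.4
[436.74876973 278.06421807 231.06591318]
lid 12748 [430.7 277.8  60.4] ((435.4753112792969, 281.84503173828125), (100.03845977783203, 150.44869995117188), 8.590322494506836)
handle 962 [432.4 281.6  95.2] ((435.09429931640625, 282.1235046386719), (71.35633087158203, 11.339642524719238), 8.806059837341309)
[{'position': [438.6, 281.9, -3.9], 'score': 0.96}]
grip 122 [525.4 -15.4 159. ] [[496.6, -22.2, 143.3], [554.4, -10.2, 171.9]]
plate 118 [615.3 -18.2 171.8] [[564.5, -22.4, 141.7], [655.9, -6.8, 198.3]]
```

View pics/w4.png

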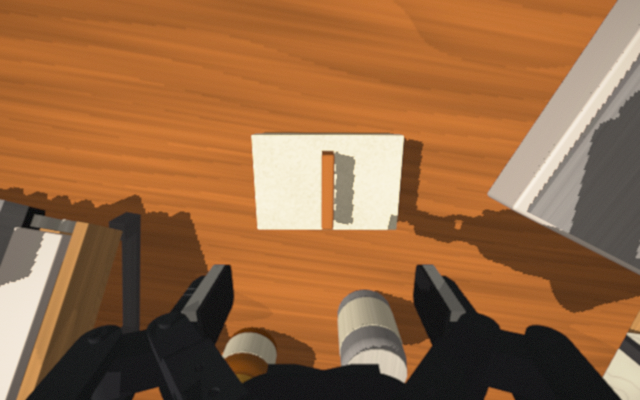

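View pics/t4.png

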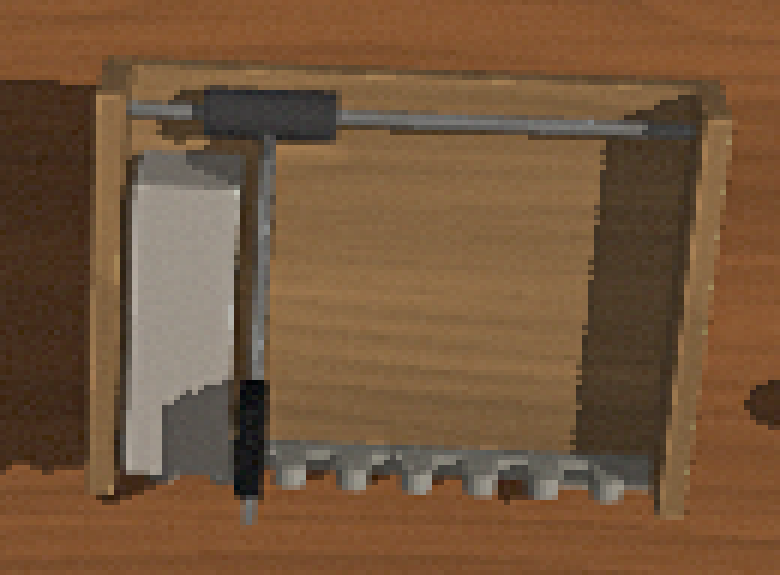

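Divider is home, at the same height as before and with its foot between the teeth. The handle is at (435, 282). Descend and grip.

```bash
python3 -m creep '[[-0.0015,0.004,-0.04,0],[0,0,-0.045,0],[0,0,-0.045,0],[0,0,-0.03,0],[0,0,0,0],[0,0,0,0]]' 1 40; python3 -m creep '[[0,0,0,0],[0,0,0,0],[0,0,0,0],[0,0,0,0],[0,0,0,0],[0,0,0,0]]' -1 40; python3 -m creep '[[0,0,0.01,0],[0,0,0.02,0],[0,0,0.02,0],[0,0,0,0]]'
```

```text
clock: 9.35
ee_pos: [435.5, 282.2, 71.5]
ee_rot: [[0.988, -0.001, -0.153], [0.153, -0.001, 0.988], [-0.001, -1.0, -0.0]]
contact_force: [-0.1, 0.1, 0.1]
gripper_width: 85.5
clock: 9.95
ee_pos: [435.4, 282.9, 71.7]
ee_rot: [[0.988, 0.001, -0.155], [0.155, -0.0, 0.988], [0.001, -1.0, -0.0]]
contact_force: [-0.6, -1.1, 5.3]
gripper_width: 11.1
clock: 10.35
ee_pos: [436.6, 283.7, 123.5]
ee_rot: [[0.988, 0.004, -0.155], [0.155, 0.002, 0.988], [0.004, -1.0, 0.001]]
contact_force: [1.9, 0.8, -3.7]
gripper_width: 11.2
```

Box held, about 5 N. I raise it so the underside clears the divider and carton, then carry it over the widened bay and turn it to the deck's yaw.

```bash
python3 -m creep '[[0,0,0.03,0],[0,0,0.04,0],[0,0,0.04,0],[0,0,0.037,0],[0.008,-0.024,0,-0.016],[0.0125,-0.036,0,-0.024],[0.0125,-0.036,0,-0.024],[0.0125,-0.036,0,-0.024]]' -1 40; python3 -m creep '[[0.0125,-0.036,0,-0.024],[0.0125,-0.036,0,-0.024],[0.0125,-0.036,0,-0.024],[0.0125,-0.036,0,-0.024],[0.0125,-0.036,0,-0.004],[0.0125,-0.036,0,0],[0.012,-0.036,0,0],[0.008,-0.024,0,0]]'; python3 -m creep '[[0.006,-0.018,0,0],[0,0,0,0],[0,0,0,0],[0,0,0,0]]'
python3 - <<'E'
from h import *
s,p,W=wcloud();cv2.imwrite('pics/w5.png',p[:,:,::-1])
print(s['ee_pos'],s['contact_force'])
p,d=grab_frame('scene');cv2.imwrite('pics/s5.png',cv2.resize(p[130:300,220:420,::-1],None,fx=4,fy=3.5))
E
```

```text
clock: 11.15
ee_pos: [480.0, 149.6, 267.1]
ee_rot: [[0.998, -0.002, -0.067], [0.067, -0.0, 0.998], [-0.002, -1.0, -0.0]]
contact_force: [0.8, 0.4, -2.9]
gripper_width: 11.2
clock: 11.95
ee_pos: [575.7, -127.6, 266.7]
ee_rot: [[0.999, -0.002, 0.034], [-0.034, -0.0, 0.999], [-0.002, -1.0, -0.0]]
contact_force: [-0.1, 0.9, -3.6]
gripper_width: 10.9
clock: 12.35
ee_pos: [581.0, -141.8, 267.8]
ee_rot: [[0.999, -0.001, 0.032], [-0.032, 0.001, 0.999], [-0.001, -1.0, 0.001]]
contact_force: [0.2, -0.6, -4.3]
gripper_width: 10.9
[ 581.00047682 -141.82478715  267.76630751] [ 0.1696024  -0.57351645 -4.31372563]
```

View pics/w5.png

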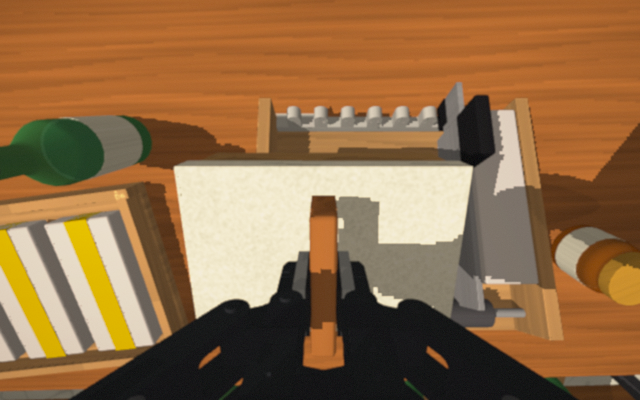

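View pics/s5.png

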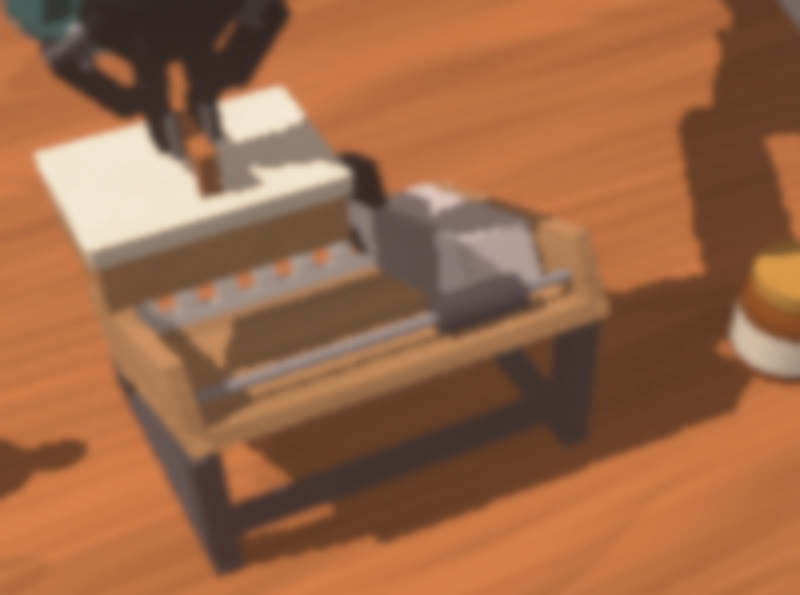

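I mistyped the carry: it overshot in y by 35 mm. I correct that, then go down to about 10 mm above first touch. The lid's left edge must clear the divider grip.

```bash
python3 -m creep '[[-0.0045,0.017,0,0],[-0.005,0.018,0,0],[0,0,-0.015,0],[0,0,-0.025,0],[0,0,-0.025,0],[0,0,-0.016,0],[0,0,0,0],[0,0,0,0]]' -1 40
python3 - <<'E'
from h import *
s,p,W=wcloud();cv2.imwrite('pics/w6.png',p[:,:,::-1])
print(s['ee_pos'],s['contact_force'])
E
```

```text
clock: 13.25
ee_pos: [571.9, -106.9, 187.7]
ee_rot: [[0.999, -0.0, 0.032], [-0.032, 0.0, 0.999], [-0.0, -1.0, 0.0]]
contact_force: [-0.1, 0.6, -3.5]
gripper_width: 11.6
[ 571.94943517 -106.94519317  187.67089535] [-0.07958751  0.56576732 -3.47333922]
```

View pics/w6.png

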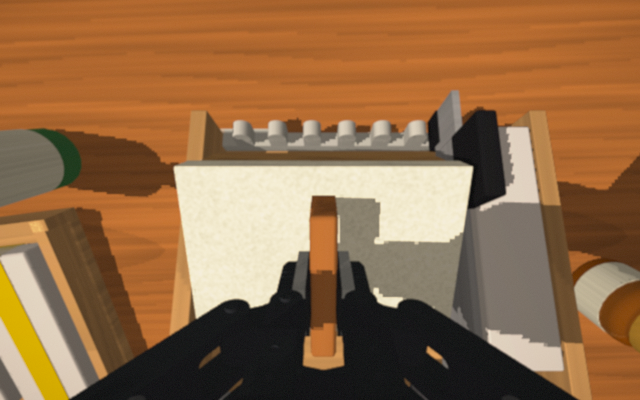

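Run:
```python
from h import *
s,p,W=wcloud()
a=np.radians(-2);O=np.array([532.5,-70.7,55])
ex=np.array([np.cos(a),np.sin(a),0]);ey=np.array([-np.sin(a),np.cos(a),0])
D=W-O;h=D@ex;y=D@ey;z=W[...,2]-55
X=h*np.cos(np.pi/6)+z*.5;Zd=-h*.5+z*np.cos(np.pi/6)
for r in (168,175,185,195):
    m=(abs(z[r]+55-177)<10);print('lid row',r,np.nonzero(m)[0][[0,-1]],np.round(y[r][m].min(),1),np.round(y[r][m].max(),1),np.round(np.median(z[r][m])+55,1),np.round(np.median(h[r][m]),1))
g=p.max(2)<45
g[:105]=0;g[215:]=0;g[:,:425]=0;g[:,515:]=0
print('grip',np.round(np.nanpercentile(np.c_[X[g],y[g],Zd[g]],[3,50,97],axis=0),1))
g=(Zd>20)&(Zd<56)&(X<40)&(X>-3)&(y<-100)&(y>-150);print('cheek R',np.round(np.nanpercentile(np.c_[X[g],y[g],Zd[g]],[2,50,98],axis=0),1))
g=(Zd>40)&(Zd<56)&(X<60)&(X>0)&(y>112)&(y<150);print('cheek L',np.round(np.nanpercentile(np.c_[X[g],y[g],Zd[g]],[2,50,98],axis=0),1))
g=(Zd>20)&(Zd<40)&(X<15)&(X>-30)&(abs(y)<110);print('teeth',g.sum(),np.round(np.nanpercentile(np.c_[X[g],y[g],Zd[g]],[2,50,98],axis=0),1))
```

```text
lid row 168 [174 498] -109.9 57.1 177.1 -6.8
lid row 175 [176 504] -109.5 60.4 177.1 -3.3
lid row 185 [177 506] -109.4 60.9 177.0 1.9
lid row 195 [178 499] -110.2 59.6 177.1 7.2
grip [[-7.5 49.8 23.8]
 [37.4 51.8 95.9]
 [64.8 59.7 99.5]]
cheek R [[  -2.4 -131.2   22.1]
 [  10.  -121.7   47.8]
 [  27.1 -101.8   49.5]]
cheek L [[  1.4 115.5  45.2]
 [ 31.3 120.6  48.6]
 [ 59.1 127.4  49.9]]
teeth 2656 [[ -15.5 -103.6   20.6]
 [  -3.5  -14.    30.7]
 [   9.7   54.    37.5]]
```

The lid spans deck y -109.5 to about +40, with roughly 9 mm of clearance on each side. Next: touch down with the uphill edge, then follow an arc so the box pivots in the pads.

```bash
python3 -m creep '[[0,0,-0.006,0],[0,0,-0.006,0],[0,0,0,0]]' -1 25;  python3 -m creep '[[-0.0039,0.0001,-0.0022,0],[-0.0039,0.0001,-0.0023,0],[-0.0036,0.0001,-0.0026,0],[-0.0036,0.0001,-0.0026,0],[0,0,0,0]]' -1 25
python3 - <<'E'
from h import *
s,p,W=wcloud();cv2.imwrite('pics/w7.png',p[:,:,::-1])
print(s['ee_pos'],s['contact_force'],s['wrist_torque'])
p,d=grab_frame('scene');cv2.imwrite('pics/s7.png',cv2.resize(p[130:300,220:420,::-1],None,fx=4,fy=3.5))
E
```

```text
clock: 13.65
ee_pos: [571.5, -108.5, 176.9]
ee_rot: [[0.999, -0.0, 0.033], [-0.033, -0.001, 0.999], [-0.0, -1.0, -0.001]]
contact_force: [-6.3, -0.8, 11.5]
gripper_width: 11.6
clock: 14.15
ee_pos: [557.7, -108.1, 167.0]
ee_rot: [[0.999, 0.002, 0.033], [-0.033, -0.001, 0.999], [0.002, -1.0, -0.001]]
contact_force: [-3.4, 0.0, 5.9]
gripper_width: 11.4
[ 557.69743452 -108.11591299  166.95186932] [-3.43821338  0.03308138  5.91750684] [ 0.0471101   0.05402768 -0.04289292]
```

View pics/w7.png

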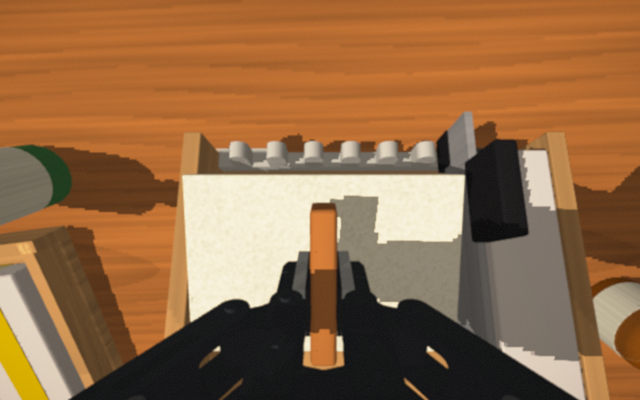

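View pics/s7.png

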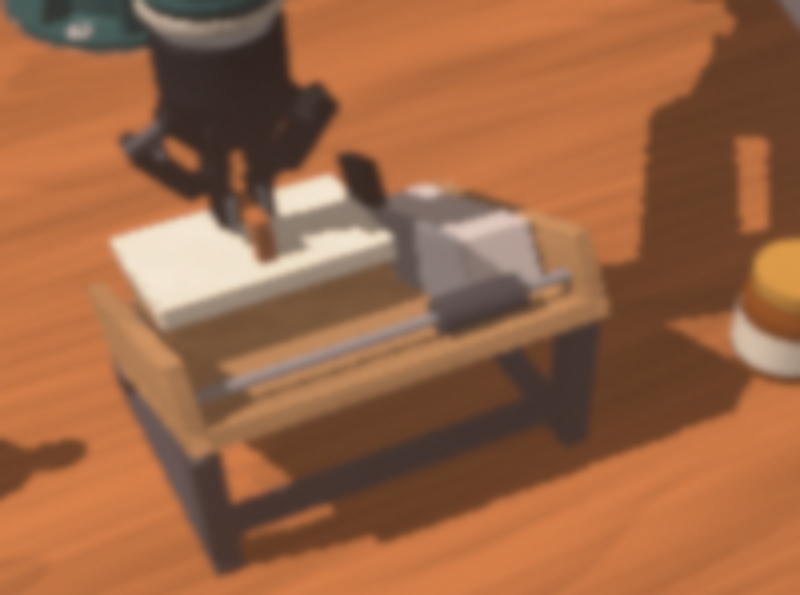

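```bash
cat >> h.py <<'E'
def tod(W,O=(532.5,-70.7,55),ps=-2):
    a=np.radians(ps);D=W-np.array(O)
    h=D@[np.cos(a),np.sin(a),0];y=D@[-np.sin(a),np.cos(a),0];z=D[...,2]
    c,s=np.cos(np.pi/6),.5
    return np.stack([h*c+z*s,y,-h*s+z*c],-1)
def lid(p,W):
    D=tod(W)
    col=p.astype(int);m=(col[...,0]>90)&(col[...,0]-col[...,2]<75)&(D[...,2]>45)&(D[...,2]<110)&(D[...,1]<40)&(D[...,1]>-112)&(D[...,0]>-20)&(D[...,0]<125)
    m[:, :]&=~np.isnan(D[...,0])
    m=cv2.erode(m.astype(np.uint8),np.ones((5,5)))>0
    P=D[m]
    for _ in range(4):
        A=np.c_[P[:,:2],np.ones(len(P))];c=np.linalg.lstsq(A,P[:,2],rcond=None)[0];r=P[:,2]-A@c
        k=abs(r)<max(2,2*r.std());P=P[k]
    print('lid n',len(P),'dz/dx deg %.1f dz/dy deg %.1f'%tuple(np.degrees(np.arctan(c[:2]))),'rms',r.std().round(2),'height at (50,-33)',np.round(c@[50,-33,1],1),'ext',np.round(np.percentile(P,[.5,99.5],axis=0),1).tolist())
    print(' rect',cv2.minAreaRect(P[:,:2].astype(np.float32)))
E
python3 - <<'E'
from h import *
s,p,W=wcloud();lid(p,W)
E
```

```text
lid n 25779 dz/dx deg -18.9 dz/dy deg 0.1 rms 0.65 height at (50,-33) 82.5 ext [[32.7, -109.3, 64.3], [102.4, 36.5, 88.9]]
 rect ((77.84243774414062, -36.591712951660156), (91.11178588867188, 147.88348388671875), 0.0936661958694458)
```

It pivots as planned: 11° of the 30° done, about 6 N of contact. Continuing the arc.

```bash
python3 -m creep '[[-0.0034,0.0003,-0.0029,0],[-0.0034,0.0003,-0.0029,0],[-0.0031,0.0003,-0.0032,0],[-0.0031,0.0003,-0.0032,0],[-0.0028,0.0003,-0.0035,0],[-0.0028,0.0003,-0.0035,0],[0,0,0,0]]' -1 25
python3 - <<'E'
from h import *
s,p,W=wcloud();cv2.imwrite('pics/w8.png',p[:,:,::-1]);lid(p,W)
print(s['ee_pos'],s['contact_force'],s['wrist_torque'],tod(np.array(s['ee_pos'])+[0,0,19]))
E
```

```text
clock: 15.0
ee_pos: [539.2, -106.9, 147.4]
ee_rot: [[0.999, 0.002, 0.033], [-0.033, -0.002, 0.999], [0.002, -1.0, -0.002]]
contact_force: [-3.0, -2.5, 5.2]
gripper_width: 10.8
lid n 21339 dz/dx deg -4.1 dz/dy deg 0.0 rms 0.64 height at (50,-33) 64.4 ext [[12.6, -108.8, 61.6], [79.7, 36.9, 68.0]]
 rect ((57.869571685791016, -35.86762237548828), (147.82591247558594, 91.25367736816406), 89.96117401123047)
[ 539.23366366 -106.93235369  147.3598941 ] [-2.96618572 -2.5140052   5.17246826] [-0.42703672 -0.04603154 -0.16717427] [ 62.60299969 -35.97528044  92.44347096]
```

View pics/w8.png

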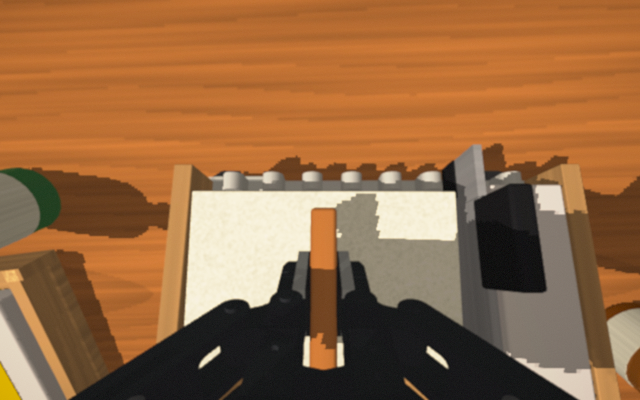

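```bash
python3 -m creep '[[-0.0025,0.0005,-0.0036,0],[-0.0025,0.0005,-0.0032,0],[-0.0017,0.0005,-0.001,0],[0,0,0,0],[0,0,0,0]]' -1 25
python3 - <<'E'
from h import *
s,p,W=wcloud();lid(p,W)
print(s['ee_pos'],s['contact_force'],s['wrist_torque'],tod(np.array(s['ee_pos'])+[0,0,19]))
E
```

```text
clock: 15.55
ee_pos: [534.8, -106.1, 141.0]
ee_rot: [[0.999, 0.006, 0.033], [-0.033, -0.003, 0.999], [0.006, -1.0, -0.003]]
contact_force: [-1.8, -4.4, 13.1]
gripper_width: 11.5
lid n 20216 dz/dx deg -0.1 dz/dy deg 0.1 rms 0.63 height at (50,-33) 60.5 ext [[7.5, -108.0, 58.8], [82.8, 37.8, 62.1]]
 rect ((51.3701057434082, -35.00499725341797), (148.0402069091797, 88.64933013916016), 89.82560729980469)
[ 534.82449673 -106.06173249  141.0407873 ] [-1.83131668 -4.43093811 13.06817522] [-0.49199277 -0.151749   -0.14864615] [ 55.60100829 -35.25906731  89.18939655]
```

Flat now (0.1°, lid at 60.5 mm). I slide it down the slope until it meets the rail.

```bash
python3 -m creep '[[-0.0022,0.0005,-0.0013,0],[-0.0022,0.0005,-0.0013,0],[-0.0017,0,-0.001,0],[0,0,0,0],[0,0,0,0]]' -1 25
python3 - <<'E'
from h import *
s,p,W=wcloud();lid(p,W)
print(s['ee_pos'],s['contact_force'],s['wrist_torque'],tod(np.array(s['ee_pos'])+[0,0,19]))
E
```

```text
clock: 16.1
ee_pos: [529.1, -104.4, 137.7]
ee_rot: [[0.999, 0.007, 0.033], [-0.033, -0.002, 0.999], [0.007, -1.0, -0.002]]
contact_force: [-0.5, -0.6, 16.4]
gripper_width: 11.4
lid n 19617 dz/dx deg -0.0 dz/dy deg 0.1 rms 0.64 height at (50,-33) 60.5 ext [[0.8, -106.6, 58.9], [76.8, 38.1, 62.1]]
 rect ((44.70936965942383, -34.22112274169922), (146.99427795410156, 88.66248321533203), 89.67613983154297)
[ 529.07305501 -104.43324013  137.69078862] [-0.46268024 -0.57969037 16.4309533 ] [-0.1006979  -0.22604201  0.02129739] [ 48.89892922 -33.8322894   89.19059841]
```

The centre is at about deck (49, -34), against the rail. Release and lift straight up.

```bash
python3 -m creep '[[0,0,0.001,0],[0,0,0,0],[0,0,0,0],[0,0,0,0],[0,0,0,0]]' 0.4 25; python3 -m creep '[[0,0,0.02,0],[0,0,0.04,0],[0,0,0.04,0],[0,0,0.03,0],[-0.02,0,0.02,0],[0,0,0,0],[0,0,0,0],[0,0,0,0]]'
python3 - <<'E'
from h import *
s,p,W=wcloud();lid(p,W);cv2.imwrite('pics/w9.png',p[:,:,::-1])
print(s['ee_pos'],s['contact_force'])
for q in ['gift_box','carton','middle_notch','divider_grip']:
    r=place_of('wrist',q);print(q,[(np.round(x['position'],1).tolist(),np.round(tod(np.array(x['position'])),1),round(x['score'],2)) for x in r[:1]])
D=tod(W)
m=(p.max(2)<45)&(D[...,2]>70)&(D[...,2]<104)&(abs(D[...,1]-56)<15)&(D[...,0]<70);print('grip',m.sum(),np.round(np.nanpercentile(D[m],[3,50,97],axis=0),1))
p,d=grab_frame('scene');cv2.imwrite('pics/s9.png',cv2.resize(p[130:300,220:420,::-1],None,fx=4,fy=3.5))
E
```

```text
clock: 16.65
ee_pos: [525.5, -103.3, 135.6]
ee_rot: [[0.999, -0.001, 0.033], [-0.033, 0.0, 0.999], [-0.001, -1.0, 0.0]]
contact_force: [0.0, 0.3, -0.1]
gripper_width: 59.9
clock: 17.45
ee_pos: [505.5, -103.2, 284.7]
ee_rot: [[0.999, -0.002, 0.033], [-0.033, 0.001, 0.999], [-0.002, -1.0, 0.001]]
contact_force: [0.1, 0.5, -0.4]
gripper_width: 60.0
lid n 10084 dz/dx deg -0.0 dz/dy deg 0.1 rms 0.69 height at (50,-33) 60.5 ext [[1.9, -105.3, 58.8], [96.2, 37.0, 62.3]]
 rect ((48.42451858520508, -34.119606018066406), (95.49324798583984, 144.42591857910156), 0.0549900159239769)
[ 505.48133598 -103.21889132  284.70705831] [ 0.10351225  0.48555265 -0.3523993 ]
gift_box [([575.6, -107.5, 76.2], array([ 49. , -35.3,  -3.8]), 0.92)]
carton [([605.5, 16.2, 97.6], array([81.9, 89.4,  1.9]), 0.72)]
middle_notch [([524.4, -70.3, 57.5], array([-5.8,  0.1,  6.2]), 0.93)]
divider_grip [([523.8, -15.2, 146.3], array([36.4, 55.2, 84.4]), 0.85)]
grip 1010 [[18.5 50.1 72.1]
 [41.6 51.9 97.7]
 [63.9 59.6 99.6]]
```

View pics/w9.png

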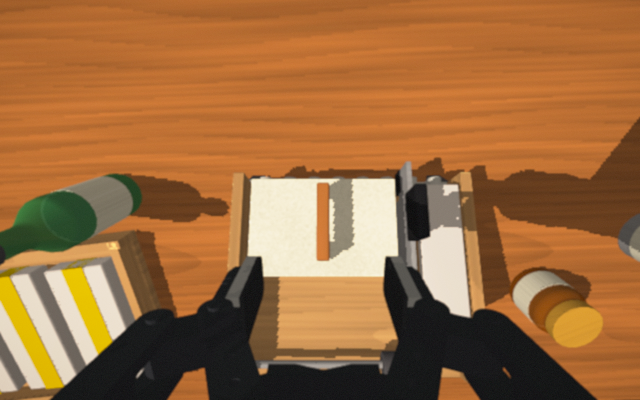

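View pics/s9.png

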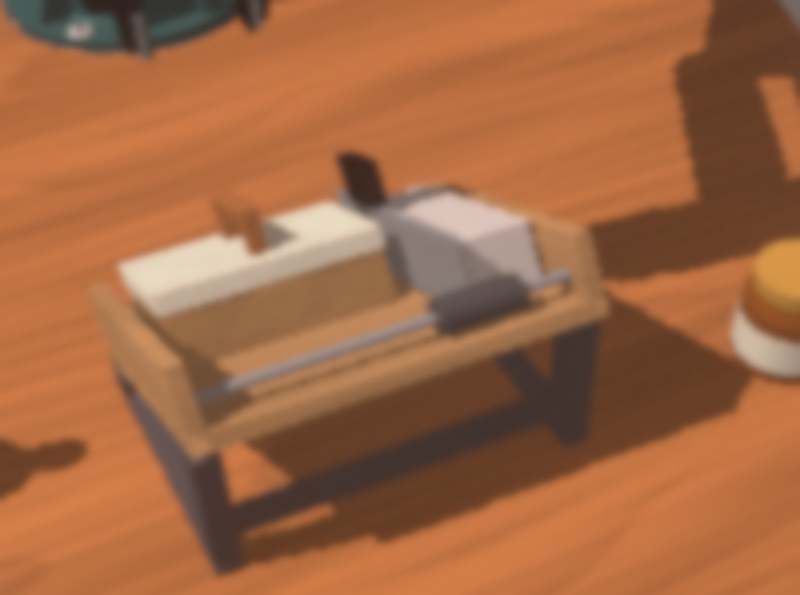

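The wrist view shows the box flat in the wide bay. Its lid spans pixels (248–398, 178–277), with the handle running up the slope. The divider grip sits at deck y of about 55, at home height, and the carton has not moved. The arm is clear, so I hand in.

```bash
python3 -c "
from rig import *
print(job_done(), observe()['clock'])"
```

```text
the job is handed in; nothing more can be done
the job is handed in; nothing more can be done
```

The divider is two notches over towards the carton and home. The gift box sits flat in the widened bay, against the front rail. I handed the job in after about 18 s.

**What I did:** I gripped the divider, lifted it 28 mm, slid it 56.5 mm and lowered it. I then carried the box over by its handle, set its uphill edge down, let it pivot in the pads until flat, slid it to the rail and let go.

**Last checks, from the wrist camera:**

| Item | Measured | Needed |
|---|---|---|
| Gift box centre up the slope | about 48–49 mm | 40–64 mm |
| Gift box centre off the midline | about 34 mm, on the wide-bay side | 18–47 mm |
| Gift box tilt against the deck | about 0.1° | under 4° |
| Gift box squareness | about 0.1° | within 8° |
| Divider place | about 55–56 mm, at its home height | 51.5–60.5 mm |

- **Left alone:** the carton was within about 2–4 mm of its first measured place. The jar and bottle looked untouched in the pictures, and the arm never came near the can. The tool was clear, with no force on it.
- **A slip:** while carrying the box I overshot sideways by 35 mm in free air and corrected before lowering. Nothing was touched.
- **A disagreement:** the network put the box's underside 3.8 mm below the deck. The lid's measured height, 60.5 mm against a nominal 60 mm, shows it seated, and 3.8 mm is within the network's error.

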